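# Hang the tool rack on the two hooks inside the narrow-mouthed crate

## Task

Pick the screwdriver off the mouth of the plywood crate and lay it flat on the free tabletop, clear of the crate, without dropping it. Then hang the small steel tool rack inside the crate on its two hooks: the mouth is narrower than the rack's top rod is long, so tip the rack to bring one rod end under a lip, right it inside, and lower it until both ends of the rod sit fully home in their hooks before you let go, with the rack about midway between the crate's sides. Do not push the mug or the jar about.

Things in the scene. Friction and masses are not known exactly. Their poses are not given: they have to be found in the camera images.
- crate: Fixed plywood crate, 90 (x) x 212 (y) x 134 mm high; origin at the centre of its underside, z up, y along its long side. Walls 6 mm: inside 78 (x) x 200 mm (y), floor top at z 6 mm. Front wall (-x) has open slots; the solid back wall (+x) carries two hooks. Two lips at the top narrow the mouth: see point mouth. Position and yaw vary.
- mouth (a point): Centre of the crate's mouth, 134 mm above the crate's origin, axes as the crate. The mouth is 78 mm (x) x 148 mm (y). Beyond it in y, at both short sides, level plywood lips cover |y| 74 to 106 mm, 6 mm thick (z 128 to 134 mm over the table); under them the crate is hollow out to |y| = 100 mm.
- hook_left: Fixed steel hook in the crate at crate (0, +62, 87) mm; this origin is where the rack rod's axis lies when seated. A 6 mm bar from the back wall forms an upward-open trough along y, lowest upper face 4 mm below the origin, widening to about 21 mm (x -11 to +10 mm) at the top; front tip top 13 mm, rear arm top 11 mm above the origin.
- hook_right: The same hook at crate y -62 mm.
- rack: Loose steel rack like a ladder section on feet, 154 mm high, about 0.26 kg. Origin: centre of its underside; y along its top rod; same after a half turn about z. Rod 8 mm thick, 160 mm long, axis at z 62 mm. Below it the frame keeps within |y| 42, |x| 23 mm. Above the rod a neck 22 mm wide (y), then a black grip block 12 (x) x 46 (y) mm, z 124 to 154 mm: grasp it across x from above.
- rod_a (a point): Point on the rack's rod axis, 62 mm from the middle toward rack +y (where a hook carries it). Either end may go in either hook.
- rod_b (a point): Point on the rack's rod axis, 62 mm from the middle toward rack -y.
- driver: Plum-handled screwdriver, 171 mm long, 0.06 kg, lying on its side across the crate's mouth at the start, handle resting on the front and back walls. Origin midway along it on its underside (z 0 when lying on the table); x runs from the handle to the tip, z up. Handle 22 x 22 mm from x -80 to +22 mm, centre 11 mm above the origin; thin shaft from there to x +85 mm. Grasp the handle across y; its middle is at x -29 mm.
- mug: Green mug, a bystander: round body 82 mm across, 99 mm high, centred at its y +16 mm; its handle points to -y, reaching y -58 mm. Origin on the table.
- jar: Low round clear jar of hardware, a bystander: 62 mm across, 42 mm high. Origin at the centre of its underside. To its right, the tabletop in front of the crate (towards the robot) is free.

How it is judged:
On the way, in this order (a step that is already met when the one before it is completed fails the run):
1. the screwdriver is lifted off the crate in the fingers (height (world z) of driver above 0.145 m and contact force between the fingers and driver above 0.5 N), for 0.1 s.
2. the screwdriver is set down on the table, clear of the crate, while still between the fingers (height (world z) of driver below 0.025 m and horizontal distance between driver and crate above 0.1 m and contact force between the fingers and driver above 0.3 N), for 0.05 s.
3. both ends of the rack's rod are down in their hooks while the fingers still hold the rack (height (world z) of rod_a between 0.083 and 0.091 m and x of rod_a in the frame of crate between -0.01 and 0.01 m and height (world z) of rod_b between 0.083 and 0.091 m and x of rod_b in the frame of crate between -0.01 and 0.01 m and y of rack in the frame of crate between -0.014 and 0.014 m and contact force between the fingers and rack above 0.3 N), for 0.2 s.
At the end, for the whole second after the job is handed in: Rack at rest on both hooks: each rod end within 4 mm of seat height and 10 mm of the hook in crate x, rack within 14 mm of mid-crate in y, tilted under 0.25 rad; screwdriver flat on the table, its middle over 10 cm from the crate's middle (height (world z) of rod_a between 0.083 and 0.091 m and x of rod_a in the frame of crate between -0.01 and 0.01 m and height (world z) of rod_b between 0.083 and 0.091 m and x of rod_b in the frame of crate between -0.01 and 0.01 m and y of rack in the frame of crate between -0.014 and 0.014 m and contact force between rack and hook_left above 0.15 N and contact force between rack and hook_right above 0.15 N and angle between rack's own z axis and vertical below 0.25 rad and linear speed of rack below 0.03 m/s and angular speed of rack below 0.5 rad/s and height (world z) of driver below 0.012 m and horizontal distance between driver and crate above 0.1 m and angle between driver's own z axis and vertical below 0.15 rad); the robot touches nothing.
It fails at once if the mug is pushed more than 3 cm or tipped (distance of mug from where it was at the start of the episode above 0.03 m or angle between mug's own z axis and vertical above 0.4 rad).
It fails at once if the jar is pushed more than 3 cm or tipped (distance of jar from where it was at the start of the episode above 0.03 m or angle between jar's own z axis and vertical above 0.4 rad).
It also fails if it takes over 61 s, if anything falls off the work surface, if the arm or the gripper's body presses on something with over 40 N, if the wrist force passes 120 N, or if a joint passes its speed limit or range.

## Robot

A 6-joint arm with a two-finger parallel gripper is mounted at the origin on the work surface; the furniture and walls round the work are solid. World frame = base frame: x ahead of the robot, y to its left, z up, the work surface at z = 0. Lengths are in m, angles in rad, forces in N, time in s.
With the tool pointing down it reaches from about 0.35 to 0.8 m from the base axis. Payload 7.3 kg.
Tool frame: the origin (TCP) lies at the very end of the fingers, on their centre line; the grasp point (between the pads) lies 19 mm behind it; z points along the fingers, y is the line along which they close (so a half turn about z gives the same grasp; the last joint's range is limited). The gripper opens to 85 mm and grips with 20 to 120 N. Pads are 22 mm wide; open, the fingers measure 114 mm over their backs; the gripper's body (76 mm by 85 mm) begins 54 mm behind the grasp point. The pads swing forward as they close: fully open they stand 13 mm farther back than shut.
Start: joints at [0.966, 0.342, 1.524, -0, 1.275, -0.146], TCP at [0.232, 0.471, 0.231] pointing down, gripper open.
Joint ranges: [-2.53, 2.53], [-0.77, 2.02], [0.04, 2.7], [-1, 4.14], [0.28, 2.66], [-3.11, 3.11]. Speed limits (rad/s): [2.57, 2.57, 3.14, 3.14, 3.14, 3.14].

## Interface

Orientations are given as a unit quaternion [x, y, z, w].
In Python, from rig import env gives the robot as it stands. The module is installed in compiled form; this text tells all that it offers.
- The arm moves only by the shell command python3 -m handwheel 'ROWS' [FORCE]. ROWS is a JSON object of lists of equal length, an entry for each row: "translation": the shift along the tool's x, y, z each as a share of 0.12 m, from -1 to 1, a list of three; "rotation": the turn, a rotation vector about the tool's x, y, z each as a share of 2 rad, from -1 to 1, a list of three; "grip": the gripper command: -1 is fully open, 1 is shut, values between are in proportion. In form: {"translation": [[tx, ty, tz], ...], "rotation": [[wx, wy, wz], ...], "grip": [grip, ...]}. A call has 1 to 5 rows; each row shifts and turns the commanded pose from where the row before left it, along the tool's axes as they then stand; what a row does not reach is not made up. A row lasts 1/8 s, in which the tool goes at most 62.5 mm and 10.7 degrees, less where a joint would pass 70% of its speed; a pose out of reach is approached as far as the arm can. A call with a number of a shift or a turn outside -1 to 1 is refused whole. A call with a gripper value outside its range is refused whole. The fingers move at their own pace and stop on an object; FORCE is the grip in N (left out, the last holds). Time passes only in rows, so rows that do not move let the fingers close. It gives the time, the measured TCP pose, the force, the opening and the grip force at its end, in the units of the state.
- env.state(): the state, without advancing time (a new reading comes with each control period).
- env.camera(name): name is "scene" or "top" or "wrist"; returns (picture, depth): 480x640x3 uint8, red, green, blue; 480x640 float32, m along the optical axis (not along the pixel's ray), 0 where there is no reading.
- env.camera_info(name): a dict with "fx", "fy", "cx", "cy" (pixels), "rvec" (rotation vector, rad) and "tvec" (3), from world to camera coordinates, as OpenCV has them. Camera axes: x right, y down, z forward; pixel columns grow to the right and rows downward; lengths in m; the calibration is good to about 2 mm. A picture is of the moment at which its call begins: read the wrist's pose just before it. camera_info takes no time and is no camera call; for the wrist camera it gives the pose at the moment of the call.
- env.close_job(): hands the job in; it is judged then, once.
The state is a dict: "time_s": time; "joint_pos": joint angles; "joint_vel": joint speeds; "joint_torque": joint torques, N m; "eef_pos": TCP position; "orientation": TCP orientation; "ft_force": force on the tool from outside, world axes, zero at the start; "moment": the same for the moment, N m; "opening": finger opening in m; "gripper_force": force on a finger pad.
Only numpy, scipy, OpenCV 4.12 (cv2) and the standard library are available. Lean on these libraries where they do the work, as an engineer would, in place of code of your own. Each camera call takes 0.05 s, during which the arm holds its last target. There are 200 camera calls.

## Working session

There is one attempt and no reset: what is moved stays moved. The work goes in short steps, Python scripts to look and compute and a shell command to move; the robot and the scene stay as the last step left them, time stands still between calls to the robot, and variables do not carry over. Pictures are saved under pics/ and viewed, at most 10 in all, crops included, and the job is handed in when it is done.

```bash
mkdir -p pics
cat > h.py <<'E'
import numpy as np,cv2
from rig import env
from scipy.spatial.transform import Rotation as R
def cam(n):
    i=env.camera_info(n); p,d=env.camera(n); return p,d,i
def pts(d,i):
    v,u=np.mgrid[:480,:640]; c=np.stack([(u-i['cx'])/i['fx']*d,(v-i['cy'])/i['fy']*d,d],-1)
    Rm=cv2.Rodrigues(np.array(i['rvec'],float))[0]; return (c-np.array(i['tvec']).ravel())@Rm
E
python3 - <<'E'
from h import *
s=env.state();print(s)
for n in("scene","top"):
    p,d,i=cam(n);np.savez(n+'0.npz',p=p,d=d,P=pts(d,i));cv2.imwrite(f'pics/{n}0.png',p[...,::-1]);print(n,i)
E
```

```text
{'time_s': 0.0, 'joint_pos': array([ 9.65990922e-01,  3.42726124e-01,  1.52505460e+00,  8.90794208e-07,
        1.27536891e+00, -1.46032889e-01]), 'joint_vel': array([-1.24608320e-04,  7.38834558e-05, -1.35374879e-03, -1.29836636e-03,
       -4.53093507e-04, -8.21390124e-04]), 'joint_torque': array([-1.74109578e-04, -4.33679080e+01, -2.46008724e+01, -1.18816370e-04,
        7.80712027e-03,  4.19428247e-06]), 'eef_pos': array([0.23225553, 0.47037581, 0.23061107]), 'orientation': array([ 2.27379959e-01,  9.73805806e-01, -7.24112332e-04, -2.85838342e-04]), 'ft_force': array([-0.45738694,  0.48220581, -0.07472017]), 'moment': array([ 0.00279391, -0.02496078,  0.0445975 ]), 'gripper_force': 0.0, 'opening': 0.08541099092849057}
scene {'fx': 452.0999689527183, 'fy': 452.0999689527183, 'cx': 315.5137781826092, 'cy': 243.24762967141692, 'rvec': array([ 2.15088381, -0.76482453,  0.33723016]), 'tvec': array([-0.44154974,  0.26206677,  0.93197415])}
top {'fx': 526.0347639986572, 'fy': 526.0347639986572, 'cx': 322.5040835326687, 'cy': 239.23957524309506, 'rvec': array([ 1.96505866, -2.23602395,  0.25105012]), 'tvec': array([0.01074346, 0.54314694, 1.06152899])}
```

View pics/top0.png

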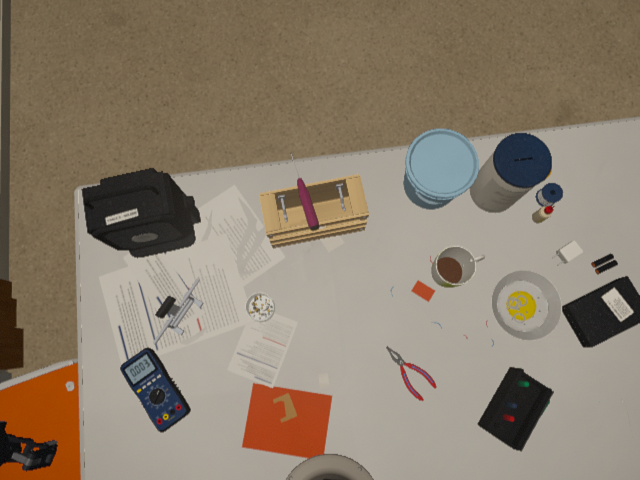

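View pics/scene0.png

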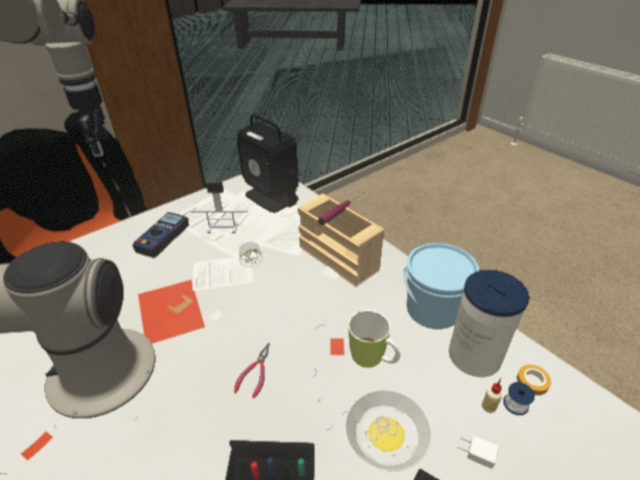

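The top view shows the crate around (315,208), with the plum driver across it at (308,203) and its shaft tip at (292,157). The rack is at (178,312) with its black grip at (167,306), the jar at (260,306) and the mug at (453,266). The scene view agrees. Next I measure them by depth.

```bash
python3 - <<'E'
from h import *
def rect(a): 
    r=cv2.minAreaRect((a[:,:2]*1000).astype(np.float32)); return np.round(r[0],1),np.round(r[1],1),round(r[2],1)
for n in("top","scene"):
    z=np.load(n+'0.npz');P=z['P'];hsv=cv2.cvtColor(z['p'],cv2.COLOR_RGB2HSV).astype(int);H,S,V=hsv[...,0],hsv[...,1],hsv[...,2]
    Z=P[...,2];X=P[...,0];Y=P[...,1]
    print(n,'table z',np.median(Z[(X>.3)&(X<.4)&(abs(Y)<.2)]))
    def show(l,m):
        m=cv2.morphologyEx(m.astype(np.uint8),cv2.MORPH_OPEN,np.ones((2,2)))>0
        a=P[m]; 
        if len(a)>5: print(l,len(a),rect(a),'z',np.round(np.percentile(a[:,2],[5,50,95]),3),'med',np.round(np.median(a,0),3))
    box=(X>.45)&(X<.85)&(Y>-.1)&(Y<.3)
    show('cratetop',box&(Z>.127)&(Z<.139)&(H>8)&(H<28)&(S>60))
    show('driver',box&(Z>.12)&((H>150)&(H<178))&(S>80))
    rb=(X>.25)&(X<.6)&(Y>.1)&(Y<.45)
    show('grip',rb&(Z>.135)&(Z<.17))
    show('gripblk',rb&(Z>.12)&(V<70)&(Z<.17))
    show('rod',rb&(Z>.055)&(Z<.072))
    show('jar',rb&(Z>.03)&(Z<.05))
E
python3 - <<'E'
import cv2
a=cv2.imread('pics/top0.png')[130:370,120:400];cv2.imwrite('pics/c0.png',cv2.resize(a,None,fx=2.5,fy=2.5,interpolation=2))
E
```

```text
top table z 0.0013770695643060228
cratetop 1039 (array([465. , -32.4]), array([354.8, 159. ]), 3.6) z [0.12  0.133 0.137] med [0.592 0.031 0.133]
driver 431 (array([468.8, -41.1]), array([362.4,  28. ]), 1.6) z [0.148 0.153 0.158] med [ 0.593 -0.036  0.153]
grip 725 (array([439.9, 209. ]), array([538.7, 188.9]), 38.4) z [0.126 0.147 0.16 ] med [0.574 0.271 0.147]
gripblk 758 (array([418.2, 183.3]), array([472.6, 175.5]), 38.4) z [0.113 0.144 0.159] med [0.575 0.267 0.144]
rod 470 (array([406.3, 210.7]), array([488.9, 231.5]), 38.6) z [0.001 0.061 0.068] med [0.473 0.275 0.061]
jar 2012 (array([361. , 186.4]), array([200.9, 415.3]), 7.2) z [0.029 0.036 0.041] med [0.3   0.331 0.036]
scene table z 0.0004906549210335341
cratetop 498 (array([594.4, -26.3]), array([100.9, 158.7]), 3.9) z [0.113 0.132 0.135] med [0.593 0.025 0.132]
driver 209 (array([600.6, -40.4]), array([103.2,  13.9]), 11.1) z [0.141 0.15  0.155] med [ 0.594 -0.043  0.15 ]
grip 489 (array([ 278.7, -118.3]), array([1295.9,  189.9]), 57.5) z [0.132 0.147 0.162] med [0.58  0.267 0.147]
gripblk 548 (array([ 264.8, -141.8]), array([1241.4,  188.2]), 57.5) z [0.122 0.143 0.162] med [0.583 0.259 0.143]
rod 338 (array([492.6, 288. ]), array([166.5, 243.4]), 81.3) z [0.001 0.062 0.069] med [0.506 0.28  0.062]
jar 763 (array([ 166.1, -134.1]), array([1149.6,  358.7]), 57.7) z [0.026 0.035 0.041] med [0.309 0.317 0.035]
```

View pics/c0.png

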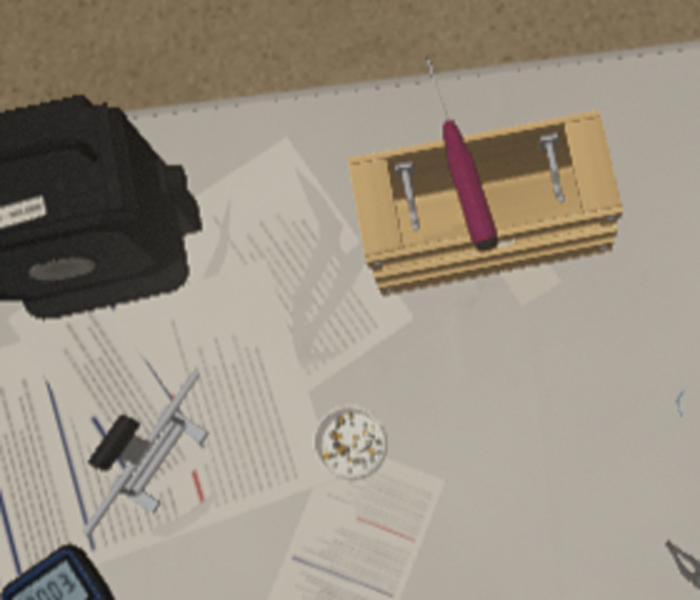

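The crop shows the rack's rod from about (88,532) to (198,372), its grip at (115,443), and the driver handle running from (487,245) to (450,125). The rectangles were spoiled by border pixels, so I redo them in pixel windows with rays cast onto planes.

```bash
cat >> h.py <<'E'
def ray(uv,i,z):
    uv=np.atleast_2d(np.array(uv,float)); Rm=cv2.Rodrigues(np.array(i['rvec'],float))[0]; C=-Rm.T@np.array(i['tvec']).ravel()
    dd=np.c_[(uv[:,0]-i['cx'])/i['fx'],(uv[:,1]-i['cy'])/i['fy'],np.ones(len(uv))]@Rm
    return C+dd*((z-C[2])/dd[:,2])[:,None]
def rect(a):
    r=cv2.minAreaRect((np.asarray(a)[:,:2]*1000).astype(np.float32)); b=cv2.boxPoints(r)
    e=[b[1]-b[0],b[2]-b[1]]; l=max(e,key=np.linalg.norm)
    return np.round(r[0],1),np.round(sorted(r[1]),1),round(float(np.degrees(np.arctan2(l[1],l[0])))%180,1)
def big(m):
    n,l,s,_=cv2.connectedComponentsWithStats(m.astype(np.uint8)); return l==1+np.argmax(s[1:,4])
E
python3 - <<'E'
from h import *
W={'top':dict(crate=(250,160,375,250),driver=(285,150,325,235),rack=(145,270,215,355),jar=(240,285,280,330),mug=(425,240,490,295)),
   'scene':dict(crate=(290,190,390,285),driver=(315,195,355,226),rack=(190,180,250,240),jar=(235,240,268,270),mug=(345,310,400,370))}
Cm={}
for n in W:
    z=np.load(n+'0.npz');i=env.camera_info(n);P=z['P'];ok=z['d']>0;hsv=cv2.cvtColor(z['p'],cv2.COLOR_RGB2HSV).astype(int);H,S,V=np.moveaxis(hsv,2,0);Z=P[...,2]
    def w(k):
        m=np.zeros((480,640),bool);a,b,c,d=W[n][k];m[b:d,a:c]=1;return m&ok
    def show(l,m,zz,comp=False):
        if comp: m=big(m)
        v,u=np.nonzero(m)
        if len(u)<6: print(n,l,len(u));return
        q=ray(np.c_[u,v],i,zz);print(n,l,len(u),'depth',rect(P[m]),'ray',rect(q),'z',np.round(np.percentile(P[m][:,2],[5,50,95]),3))
    plum=((H>145)|(H<3))&(S>70)
    show('lips',w('crate')&(Z>.126)&(Z<.14)&~plum,.134)
    m=big(w('driver')&(Z>.12)&plum);show('handle',m,.145)
    a=P[m];print(' handle mean',a.mean(0).round(4))
    show('grip',w('rack')&(Z>.135)&(Z<.165),.154,True)
    show('rod',w('rack')&(Z>.054)&(Z<.074),.066,True)
    show('jar',w('jar')&(Z>.025),.042,True)
    show('mug',w('mug')&(Z>.085)&(Z<.11),.099,True)
E
```

```text
top lips 1844 depth (array([599.4, -48.3]), array([ 92. , 212.2]), 94.0) ray (array([598. , -48.3]), array([ 92.7, 211.6]), 93.9) z [0.129 0.134 0.137]
top handle 449 depth (array([600. , -34.3]), array([ 19.6, 104.9]), 9.8) ray (array([601.9, -34.2]), array([ 19.9, 104.8]), 10.1) z [0.149 0.153 0.158]
 handle mean [ 0.5954 -0.0349  0.1531]
top grip 211 depth (array([427.9, 260.7]), array([13.4, 46.2]), 138.0) ray (array([426.5, 258. ]), array([17. , 46.5]), 140.3) z [0.138 0.152 0.156]
top rod 285 depth (array([428.5, 260.8]), array([  9.2, 159.2]), 140.3) ray (array([427.8, 259.6]), array([  8.4, 158.8]), 140.3) z [0.061 0.065 0.069]
top jar 180 depth (array([418. ,  92.6]), array([59.8, 61.1]), 173.7) ray (array([417.4,  92.2]), array([59.3, 61.4]), 173.9) z [0.028 0.039 0.044]
top mug 344 depth (array([ 446.7, -323. ]), array([81.8, 91.8]), 139.3) ray (array([ 444.1, -320.3]), array([82.8, 88.5]), 142.2) z [0.086 0.096 0.101]
scene lips 1016 depth (array([596.9, -49.8]), array([103.3, 214.7]), 94.6) ray (array([597.9, -53.7]), array([ 97.2, 218.7]), 93.9) z [0.127 0.133 0.135]
scene handle 228 depth (array([599.7, -36.6]), array([ 37.2, 103.6]), 25.4) ray (array([605.7, -32.9]), array([ 26.1, 104.3]), 10.9) z [0.146 0.152 0.155]
 handle mean [ 0.595  -0.0406  0.1513]
scene grip 133 depth (array([430.4, 259. ]), array([18.8, 46. ]), 148.8) ray (array([423.6, 243.6]), array([40.2, 48.6]), 147.5) z [0.136 0.147 0.153]
scene rod 185 depth (array([431.5, 258.6]), array([ 12.2, 156.9]), 140.8) ray (array([430.8, 256.8]), array([ 26.3, 157.9]), 136.2) z [0.059 0.064 0.069]
scene jar 249 depth (array([421.9,  90.6]), array([59.6, 63.3]), 43.8) ray (array([417.2,  82.5]), array([58.6, 78.8]), 58.9) z [0.026 0.034 0.042]
scene mug 511 depth (array([ 443.1, -324.7]), array([82.6, 91.9]), 63.3) ray (array([ 439.5, -327.3]), array([83.3, 98.9]), 59.4) z [0.086 0.093 0.099]
```

The fits agree with the given sizes:
- **Crate:** centre (0.598, -0.049), yaw 4°, mouth height 0.134.
- **Driver handle:** 105×20 mm, centre (0.600, -0.034), axis at 10°.
- **Rack:** centre (0.4285, 0.2605), rod axis at 140.3°, 159 mm long at z 0.065.

Next is a small planner that prints the row values, then the first move.

```bash
cat >> h.py <<'E'
def down(yaw_y,tilt=None):
    a=np.radians(yaw_y); y=np.array([np.cos(a),np.sin(a),0]); z=np.array([0,0,-1.]); M=np.c_[np.cross(y,z),y,z]
    return M if tilt is None else R.from_rotvec(tilt).as_matrix()@M
def plan(p,M,N,start=None):
    s=env.state(); p0,M0=start if start else (s['eef_pos'],R.from_quat(s['orientation']).as_matrix())
    w=R.from_matrix(M0.T@M).as_rotvec(); d=(np.array(p)-p0)/N
    for k in range(N):
        Mk=M0@R.from_rotvec(w*k/N).as_matrix(); print(np.round(Mk.T@d/.12,3).tolist(),end=' ')
    print('\n rot',np.round(w/N/2,4).tolist(),'N',N)
E
python3 - <<'E'
from h import *
z=np.load('top0.npz');P=z['P'];b=P[165:262,80:200].reshape(-1,3);b=b[b[:,2]>.06];print('box',b.min(0).round(3),b.max(0).round(3))
plan([.600,-.0345,.235],down(100),14)
E
```

```text
box [ 0.287 -0.032  0.06 ] [0.7   0.383 1.157]
[-0.329, -0.173, -0.002] [-0.321, -0.187, -0.002] [-0.312, -0.202, -0.002] [-0.303, -0.215, -0.002] [-0.293, -0.229, -0.002] [-0.282, -0.242, -0.002] [-0.271, -0.255, -0.002] [-0.259, -0.267, -0.002] [-0.247, -0.278, -0.002] [-0.234, -0.289, -0.002] [-0.221, -0.299, -0.002] [-0.207, -0.309, -0.003] [-0.193, -0.318, -0.003] [-0.178, -0.326, -0.003] 
 rot [-0.0, -0.0, -0.0226] N 14
```

```bash
python3 -m handwheel '{"translation":[[-0.33,-0.17,0],[-0.32,-0.19,0],[-0.31,-0.2,0],[-0.3,-0.215,0],[-0.29,-0.23,0]],"rotation":[[0,0,-0.0226],[0,0,-0.0226],[0,0,-0.0226],[0,0,-0.0226],[0,0,-0.0226]],"grip":[-0.2,-0.2,-0.2,-0.2,-0.2]}' 40
python3 -m handwheel '{"translation":[[-0.28,-0.24,0],[-0.27,-0.255,0],[-0.26,-0.265,0],[-0.245,-0.28,0],[-0.235,-0.29,0]],"rotation":[[0,0,-0.0226],[0,0,-0.0226],[0,0,-0.0226],[0,0,-0.0226],[0,0,-0.0226]],"grip":[-0.2,-0.2,-0.2,-0.2,-0.2]}'
python3 -m handwheel '{"translation":[[-0.22,-0.3,0],[-0.205,-0.31,0],[-0.19,-0.32,0],[-0.18,-0.325,0],[0,0,0]],"rotation":[[0,0,-0.0226],[0,0,-0.0226],[0,0,-0.0226],[0,0,-0.0226],[0,0,0]],"grip":[-0.2,-0.2,-0.2,-0.2,-0.2]}'
python3 - <<'E'
from h import *
s=env.state();print(s['joint_pos'].round(2),s['opening'])
p,d,i=cam('wrist');P=pts(d,i);cv2.imwrite('pics/w1.png',p[...,::-1])
H,S,V=np.moveaxis(cv2.cvtColor(p,cv2.COLOR_RGB2HSV).astype(int),2,0);pl=((H>145)|(H<3))&(S>70);ok=(d>0)
m=big(ok&pl&(P[...,2]>.12)&(P[...,2]<.18));v,u=np.nonzero(m);print('handle',len(u),rect(P[m]),rect(ray(np.c_[u,v],i,.145)),np.percentile(P[m][:,2],[5,50,95]))
m=ok&~pl&(P[...,2]>.127)&(P[...,2]<.14)&(P[...,0]>.5);print('lips',m.sum(),rect(P[m]))
plan([.600,-.0345,.137],down(100),3)
E
```

```text
time_s: 0.72
eef_pos: [0.3634, 0.2895, 0.2311]
orientation: [0.115, 0.993, -0.0, -0.0]
ft_force: [0.8, 0.0, 0.1]
opening: 0.0514
gripper_force: 0.0
time_s: 1.35
eef_pos: [0.4943, 0.1092, 0.231]
orientation: [0.003, 1.0, 0.0, -0.0]
ft_force: [0.1, 1.1, -1.2]
opening: 0.0511
gripper_force: 0.0
time_s: 1.98
eef_pos: [0.5991, -0.0367, 0.23]
orientation: [-0.085, 0.996, -0.0, -0.001]
ft_force: [0.7, 0.4, -0.3]
opening: 0.0511
gripper_force: 0.0
[-0.19  0.48  1.31 -0.    1.35 -1.93] 0.05114633527916883
handle 4691 (array([603.1, -32.9]), array([ 21.2, 106.6]), 9.4) (array([604.2, -32.5]), array([ 21.3, 108.2]), 9.6) [0.14835336 0.15251492 0.1551606 ]
lips 16914 (array([614.8, -15. ]), array([138.9, 480.8]), 90.8)
[-0.006, 0.001, 0.259] [-0.005, 0.001, 0.259] [-0.005, 0.001, 0.259] 
 rot [0.0002, -0.0003, -0.0005] N 3
```

View pics/w1.png

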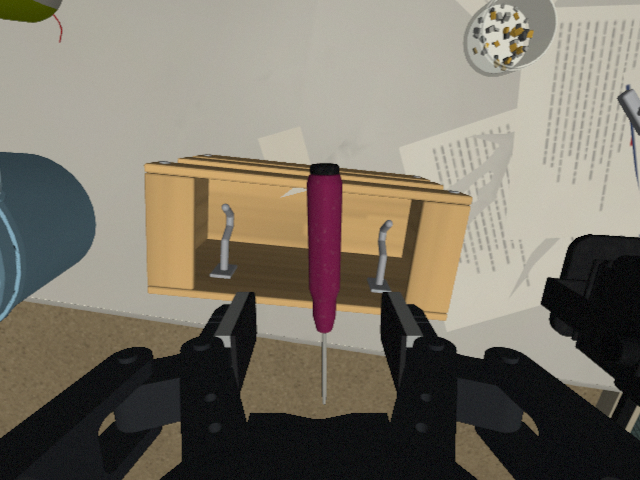

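The wrist view shows the plum handle from (325,165) to (323,330), centred between the open fingers at about (240,330) and (395,330). Its position agrees within 3 mm, so I descend and grip.

```bash
python3 -m handwheel '{"translation":[[-0.01,0,0.26],[-0.01,0,0.26],[0,0,0.26],[0,0,0],[0,0,0]],"rotation":[[0,0,0],[0,0,0],[0,0,0],[0,0,0],[0,0,0]],"grip":[-0.2,-0.2,-0.2,1,1]}' 40
python3 -m handwheel '{"translation":[[0,0,0],[0,0,0],[0,0,0]],"rotation":[[0,0,0],[0,0,0],[0,0,0]],"grip":[1,1,1]}' 40
python3 -m handwheel '{"translation":[[0,0,-0.1],[0,0,-0.25],[0,0,-0.25],[0,0,0],[0,0,0]],"rotation":[[0,0,0],[0,0,0],[0,0,0],[0,0,0],[0,0,0]],"grip":[1,1,1,1,1]}'
python3 - <<'E'
from h import *
s=env.state();p,d,i=cam('top');P=pts(d,i)
H,S,V=np.moveaxis(cv2.cvtColor(p,cv2.COLOR_RGB2HSV).astype(int),2,0);pl=((H>145)|(H<3))&(S>70)&(d>0)
m=np.zeros_like(pl);m[130:240,250:380]=1;m&=pl&(P[...,2]>.1);print(m.sum(),rect(P[m]),np.percentile(P[m][:,2],[5,50,95]))
plan([.400,-.085,.205],down(100),5)
E
```

```text
time_s: 2.65
eef_pos: [0.601, -0.0331, 0.1391]
orientation: [-0.087, 0.996, -0.0, 0.001]
ft_force: [0.2, -0.6, -0.2]
opening: 0.0199
gripper_force: 44.1
time_s: 3.02
eef_pos: [0.601, -0.0337, 0.1386]
orientation: [-0.087, 0.996, -0.0, 0.001]
ft_force: [-0.7, 0.3, 4.0]
opening: 0.0202
gripper_force: 44.7
time_s: 3.65
eef_pos: [0.6002, -0.0337, 0.2091]
orientation: [-0.087, 0.996, 0.0, -0.0]
ft_force: [-0.2, -0.4, 0.1]
opening: 0.0199
gripper_force: 44.3
4 (array([580.2, -42.5]), array([ 3.2, 38.9]), 176.0) [0.24042863 0.34205137 0.34385502]
[0.343, -0.027, 0.007] [0.343, -0.027, 0.007] [0.343, -0.027, 0.006] [0.343, -0.026, 0.006] [0.343, -0.026, 0.006] 
 rot [0.0001, -0.0002, -0.0001] N 5
```

```bash
python3 -m handwheel '{"translation":[[0.34,-0.027,0],[0.34,-0.027,0],[0.345,-0.027,0],[0.345,-0.027,0],[0.345,-0.027,0]],"rotation":[[0,0,0],[0,0,0],[0,0,0],[0,0,0],[0,0,0]],"grip":[1,1,1,1,1]}'
python3 -m handwheel '{"translation":[[0,0,0.4],[0,0,0.4],[0,0,0.4],[0,0,0.3],[0,0,0]],"rotation":[[0,0,0],[0,0,0],[0,0,0],[0,0,0],[0,0,0]],"grip":[1,1,1,1,1]}'
python3 - <<'E'
from h import *
s=env.state();print(s['joint_pos'].round(2));p,d,i=cam('wrist');cv2.imwrite('pics/w2.png',p[...,::-1]);plan([.400,-.085,.006],down(100),2)
E
```

```text
time_s: 4.32
eef_pos: [0.3988, -0.0853, 0.2087]
orientation: [-0.087, 0.996, 0.0, -0.001]
ft_force: [-0.1, -0.2, -1.6]
opening: 0.0201
gripper_force: 44.3
time_s: 4.95
eef_pos: [0.3984, -0.0844, 0.0274]
orientation: [-0.087, 0.996, 0.002, -0.003]
ft_force: [-0.3, 0.3, -0.7]
opening: 0.0203
gripper_force: 44.2
[-0.4   0.45  2.07  0.    0.62 -2.14]
[-0.001, -0.001, 0.096] [-0.001, -0.001, 0.096] 
 rot [0.0005, -0.0008, -0.0001] N 2
```

View pics/w2.png

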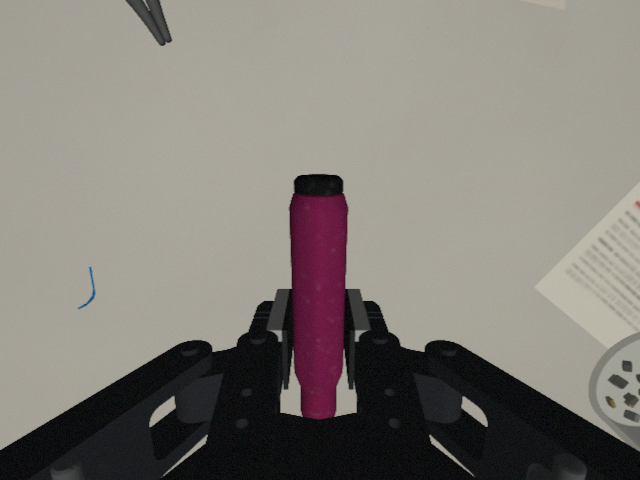

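The driver is held straight and centred in the pads, its handle running from (318,180) to (318,415) over clear table. I lower it gently.

```bash
python3 -m handwheel '{"translation":[[0,0,0.1],[0,0,0.05],[0,0,0.02],[0,0,0],[0,0,0]],"rotation":[[0,0,0],[0,0,0],[0,0,0],[0,0,0],[0,0,0]],"grip":[1,1,1,1,1]}'
```

```text
time_s: 5.62
eef_pos: [0.4009, -0.0854, 0.0095]
orientation: [-0.087, 0.996, -0.0, 0.0]
ft_force: [-0.1, 0.4, -0.5]
opening: 0.0199
gripper_force: 44.2
```

```bash
python3 -m handwheel '{"translation":[[0,0,0.02],[0,0,0.015],[0,0,0]],"rotation":[[0,0,0],[0,0,0],[0,0,0]],"grip":[1,1,1]}'
```

```text
time_s: 6.0
eef_pos: [0.4006, -0.0852, 0.0049]
orientation: [-0.087, 0.996, 0.0, -0.0]
ft_force: [0.7, -0.4, -0.8]
opening: 0.0197
gripper_force: 44.2
```

```bash
python3 -m handwheel '{"translation":[[0,0,0.01],[0,0,0]],"rotation":[[0,0,0],[0,0,0]],"grip":[1,1]}'
python3 -m handwheel '{"translation":[[0,0,0],[0,0,0],[0,0,-0.1],[0,0,-0.3],[0,0,-0.5]],"rotation":[[0,0,0],[0,0,0],[0,0,0],[0,0,0],[0,0,0]],"grip":[0.2,-0.1,-0.1,-0.1,-0.1]}'
python3 -m handwheel '{"translation":[[0,0,-0.5],[0,0,-0.5],[0,0,0]],"rotation":[[0,0,0],[0,0,0],[0,0,0]],"grip":[-0.1,-0.1,-0.1]}'
python3 - <<'E'
from h import *
s=env.state();p,d,i=cam('wrist');cv2.imwrite('pics/w3.png',p[...,::-1]);P=pts(d,i)
H,S,V=np.moveaxis(cv2.cvtColor(p,cv2.COLOR_RGB2HSV).astype(int),2,0);m=big(((H>145)|(H<3))&(S>70)&(d>0)&(P[...,2]<.06));print(rect(P[m]),np.percentile(P[m][:,2],[5,50,95]))
plan([.4285,.2605,.235],down(50.3),8)
E
```

```text
time_s: 6.25
eef_pos: [0.4008, -0.0853, 0.0046]
orientation: [-0.087, 0.996, -0.0, 0.0]
ft_force: [-2.7, 0.4, 11.0]
opening: 0.0201
gripper_force: 45.8
time_s: 6.88
eef_pos: [0.3996, -0.0849, 0.1126]
orientation: [-0.087, 0.996, 0.001, -0.002]
ft_force: [0.5, -0.4, -0.9]
opening: 0.0469
gripper_force: 0.0
time_s: 7.25
eef_pos: [0.4027, -0.0861, 0.2369]
orientation: [-0.087, 0.996, -0.002, 0.005]
ft_force: [-0.8, -0.6, -0.1]
opening: 0.0472
gripper_force: 0.0
(array([403.6, -84.8]), array([ 20.3, 106. ]), 10.5) [0.01449114 0.01851348 0.02129016]
[-0.09, 0.35, -0.001] [-0.052, 0.358, -0.001] [-0.013, 0.361, -0.001] [0.026, 0.361, -0.001] [0.065, 0.356, -0.001] [0.103, 0.347, -0.001] [0.14, 0.333, -0.001] [0.175, 0.316, -0.001] 
 rot [-0.0, 0.0003, 0.0542] N 8
```

The driver lies flat on the table (handle top about 0.021, axis still 10°). Next is the rack.

```bash
python3 -m handwheel '{"translation":[[-0.09,0.35,0],[-0.05,0.36,0],[-0.015,0.36,0],[0.025,0.36,0],[0.065,0.355,0]],"rotation":[[0,0,0.0542],[0,0,0.0542],[0,0,0.0542],[0,0,0.0542],[0,0,0.0542]],"grip":[-0.1,-0.1,-0.1,-0.1,-0.1]}'
python3 -m handwheel '{"translation":[[0.1,0.345,0],[0.14,0.33,0],[0.175,0.315,0],[0,0,0],[0,0,0]],"rotation":[[0,0,0.0542],[0,0,0.0542],[0,0,0.0542],[0,0,0],[0,0,0]],"grip":[-0.1,-0.1,-0.1,-0.1,-0.1]}'
python3 - <<'E'
from h import *
s=env.state();print(s['joint_pos'].round(2));p,d,i=cam('wrist');cv2.imwrite('pics/w4.png',p[...,::-1]);P=pts(d,i)
near=(d>0)&(np.hypot(P[...,0]-.4285,P[...,1]-.2605)<.1);Z=P[...,2]
for l,m in(('grip',near&(Z>.148)&(Z<.16)),('rod',near&(Z>.056)&(Z<.072))):
    m=big(m);print(l,m.sum(),rect(P[m]),np.median(P[m][:,2]))
plan([.4285,.2605,.124],down(50.3),3)
E
```

```text
time_s: 7.92
eef_pos: [0.4168, 0.1321, 0.2306]
orientation: [0.185, 0.983, -0.0, -0.001]
ft_force: [0.7, 0.1, 0.4]
opening: 0.0468
gripper_force: 0.0
time_s: 8.55
eef_pos: [0.4273, 0.2593, 0.2307]
orientation: [0.339, 0.941, -0.001, -0.001]
ft_force: [-0.3, 0.4, 0.2]
opening: 0.0473
gripper_force: 0.0
[ 0.39  0.3   1.59 -0.    1.26 -0.49]
grip 1307 (array([432.2, 263.9]), array([11.5, 45.4]), 140.4) 0.15265491800284503
rod 849 (array([397.9, 292.2]), array([ 8. , 68.6]), 140.4) 0.06415191376245707
[0.001, 0.006, 0.297] [0.001, 0.005, 0.297] [0.001, 0.005, 0.297] 
 rot [-0.0003, -0.0001, -0.0] N 3
```

View pics/w4.png

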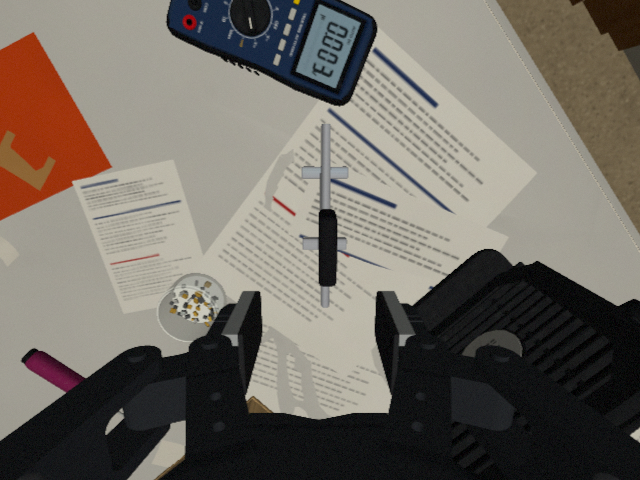

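The wrist view shows the black grip from (327,212) to (327,285), slightly right of the finger midline at x≈318. The dark box's edge is near (420,300) on the right. I check its clearance before descending.

Run:
```python
from h import *
p,d,i=cam('wrist');P=pts(d,i);c=np.array([.430,.262]);a=np.radians(50.3);y=np.array([np.cos(a),np.sin(a)]);x=np.array([-y[1],y[0]])
m=np.zeros((480,640),bool);m[240:,:]=1
Q=np.load('top0.npz');
for n,PP,ok in(('w',P,(d>0)&m),('t',Q['P'],Q['d']>0)):
    q=PP[ok];q=q[(q[:,2]>.1)&(q[:,2]<.3)];r=np.c_[(q[:,:2]-c)@x,(q[:,:2]-c)@y,q[:,2]]
    r=r[(r[:,1]>.03)&(r[:,1]<.15)&(abs(r[:,0])<.06)];print(n,len(r),r.min(0) if len(r) else '',r.max(0) if len(r) else '')
plan([.4303,.2622,.123],down(50.3),3)
```

```text
w 8905 [-0.01448447  0.03000025  0.23825613] [0.01285975 0.05688384 0.29999646]
t 0  
[0.001, 0.012, 0.301] [0.001, 0.012, 0.301] [0.001, 0.012, 0.301] 
 rot [-0.0002, -0.0001, -0.0001] N 3
```

```bash
python3 -m handwheel '{"translation":[[0,0.012,0.3],[0,0.012,0.3],[0,0.012,0.3],[0,0,0],[0,0,0]],"rotation":[[0,0,0],[0,0,0],[0,0,0],[0,0,0],[0,0,0]],"grip":[-0.1,-0.1,-0.1,-0.1,0.4]}' 100
python3 -m handwheel '{"translation":[[0,0,0],[0,0,0],[0,0,0],[0,0,0],[0,0,0]],"rotation":[[0,0,0],[0,0,0],[0,0,0],[0,0,0],[0,0,0]],"grip":[0.55,0.65,0.8,1,1]}' 100
python3 -m handwheel '{"translation":[[0,0,-0.05],[0,0,-0.15],[0,0,-0.3],[0,0,-0.4],[0,0,0]],"rotation":[[0,0,0],[0,0,0],[0,0,0],[0,0,0],[0,0,0]],"grip":[1,1,1,1,1]}' 100
```

```text
time_s: 9.28
eef_pos: [0.4317, 0.2629, 0.1252]
orientation: [0.34, 0.94, 0.001, 0.001]
ft_force: [-0.1, 0.2, -0.3]
opening: 0.03
gripper_force: 0.0
time_s: 9.9
eef_pos: [0.4315, 0.2634, 0.1252]
orientation: [0.34, 0.941, 0.001, 0.001]
ft_force: [-0.7, -0.6, 5.7]
opening: 0.0105
gripper_force: 97.5
time_s: 10.52
eef_pos: [0.4325, 0.2639, 0.2356]
orientation: [0.34, 0.941, 0.003, 0.003]
ft_force: [-0.5, -0.3, -2.1]
opening: 0.0107
gripper_force: 97.8
```

```bash
cat >> h.py <<'E'
CR=np.array([.598,-.049]);YAW=4.0;OFF=0.0;DEPTH=.063
def rackpose(cy,cz,th,cx=0.,off=None):
    off=OFF if off is None else off
    a=np.radians(YAW); ex=np.array([np.cos(a),np.sin(a),0]); ey=np.array([-ex[1],ex[0],0])
    M=down(YAW,tilt=-np.radians(th)*ex); c=np.r_[CR,0]+ex*cx/1e3+ey*cy/1e3+np.array([0,0,cz/1e3])
    return c-DEPTH*M[:,2]-off*M[:,0], M
E
python3 - <<'E'
from h import *
p,M=rackpose(-5,270,0);print(p);plan(p,M,8)
E
```

```text
[ 0.59834878 -0.05398782  0.333     ]
[-0.345, -0.144, -0.101] [-0.358, -0.108, -0.101] [-0.367, -0.072, -0.101] [-0.372, -0.035, -0.101] [-0.374, 0.003, -0.101] [-0.371, 0.041, -0.101] [-0.365, 0.078, -0.101] [-0.356, 0.114, -0.101] 
 rot [0.0005, 0.0, 0.0505] N 8
```

```bash
python3 -m handwheel '{"translation":[[-0.345,-0.145,-0.1],[-0.36,-0.11,-0.1],[-0.365,-0.07,-0.1],[-0.37,-0.035,-0.1],[-0.375,0.003,-0.1]],"rotation":[[0,0,0.0505],[0,0,0.0505],[0,0,0.0505],[0,0,0.0505],[0,0,0.0505]],"grip":[1,1,1,1,1]}'
python3 -m handwheel '{"translation":[[-0.37,0.04,-0.1],[-0.365,0.08,-0.1],[-0.355,0.115,-0.1],[0,0,0],[0,0,0]],"rotation":[[0,0,0.0505],[0,0,0.0505],[0,0,0.0505],[0,0,0],[0,0,0]],"grip":[1,1,1,1,1]}'
cat > meas.py <<'E'
from h import *
import sys
s=env.state();M0=R.from_quat(s['orientation']).as_matrix();print('tcp',s['eef_pos'].round(4),'j',s['joint_pos'].round(2),M0[:,1].round(3))
for n in('top','scene'):
    p,d,i=cam(n);cv2.imwrite(f'pics/{sys.argv[1]}_{n}.png',p[...,::-1]);P=pts(d,i);s=env.state();M0=R.from_quat(s['orientation']).as_matrix();q=(P-s['eef_pos'])@M0
    m=(d>0)&(abs(q[...,0])<.1)&(abs(q[...,1])<.012)&(abs(q[...,2]-.062)<.012)
    a=q[m]
    if len(a)>20: print(n,len(a),'tool x',np.percentile(a[:,0],[0,1,99,100]).round(4),'mid',round((a[:,0].min()+a[:,0].max())/2,4),'y',np.median(a[:,1]).round(4),'z',np.median(a[:,2]).round(4),'slope z/x,y/x',np.polyfit(a[:,0],a[:,2],1)[0].round(4),np.polyfit(a[:,0],a[:,1],1)[0].round(4))
E
python3 meas.py hov
```

```text
time_s: 11.15
eef_pos: [0.5346, 0.063, 0.2908]
orientation: [0.565, 0.825, -0.001, -0.001]
ft_force: [-0.0, -0.0, -2.4]
opening: 0.0103
gripper_force: 97.8
time_s: 11.78
eef_pos: [0.5966, -0.0542, 0.3263]
orientation: [0.682, 0.731, -0.001, -0.002]
ft_force: [0.1, 0.2, -2.5]
opening: 0.0103
gripper_force: 98.0
tcp [ 0.5966 -0.0542  0.3263] j [-0.22  0.44  1.12  0.    1.59 -0.29] [ 0.998  0.07  -0.003]
top 45 tool x [-0.0812 -0.0811 -0.0276 -0.0274] mid -0.0543 y -0.0035 z 0.0603 slope z/x,y/x 0.0236 0.0486
scene 251 tool x [-0.0824 -0.0818  0.0739  0.0772] mid -0.0026 y -0.0023 z 0.0618 slope z/x,y/x -0.0057 -0.0016
```

```bash
sed -i 's/OFF=0.0;/OFF=-.002;/' h.py
python3 - <<'E'
from h import *
a=rackpose(-5,230,25);print(a[0]);plan(*a,4)
b=rackpose(-5,148,25);print(b[0]);plan(*b,4,start=a)
E
```

```text
[ 0.59636508 -0.02561953  0.28625215]
[0.058, 0.004, 0.085] [0.067, 0.004, 0.078] [0.075, 0.004, 0.071] [0.082, 0.004, 0.062] 
 rot [-0.0002, -0.0547, 0.0002] N 4
[ 0.59636508 -0.02561953  0.20425215]
[0.072, -0.0, 0.155] [0.072, -0.0, 0.155] [0.072, -0.0, 0.155] [0.072, -0.0, 0.155] 
 rot [0.0, 0.0, 0.0] N 4
```

```bash
python3 -m handwheel '{"translation":[[0.058,0.004,0.085],[0.067,0.004,0.078],[0.075,0.004,0.071],[0.082,0.004,0.062],[0,0,0]],"rotation":[[0,-0.0547,0],[0,-0.0547,0],[0,-0.0547,0],[0,-0.0547,0],[0,0,0]],"grip":[1,1,1,1,1]}'
python3 -m handwheel '{"translation":[[0,0,0],[0,0,0]],"rotation":[[0,0,0],[0,0,0]],"grip":[1,1]}'
python3 meas.py tilt
python3 -c "
from h import *
plan(*rackpose(-5,230,25),1)"
```

```text
time_s: 12.5
eef_pos: [0.5961, -0.0235, 0.2852]
orientation: [0.664, 0.716, -0.149, 0.157]
ft_force: [-1.0, -0.2, -2.4]
opening: 0.0105
gripper_force: 98.0
time_s: 12.75
eef_pos: [0.5974, -0.0275, 0.288]
orientation: [0.666, 0.713, -0.147, 0.159]
ft_force: [-0.3, 0.3, -1.9]
opening: 0.01
gripper_force: 98.0
tcp [ 0.5974 -0.0275  0.288 ] j [ 0.05  0.46  1.27 -0.44  1.42  0.05] [0.998 0.068 0.002]
top 267 tool x [-0.0815 -0.0809  0.042   0.0487] mid -0.0164 y -0.0043 z 0.0611 slope z/x,y/x -0.0026 -0.0094
scene 214 tool x [-0.0815 -0.0812  0.075   0.0776] mid -0.0019 y -0.0023 z 0.0627 slope z/x,y/x -0.0008 0.0045
[0.021, -0.007, 0.004] 
 rot [0.0002, 0.0003, -0.0011] N 1
```

View pics/tilt_scene.png

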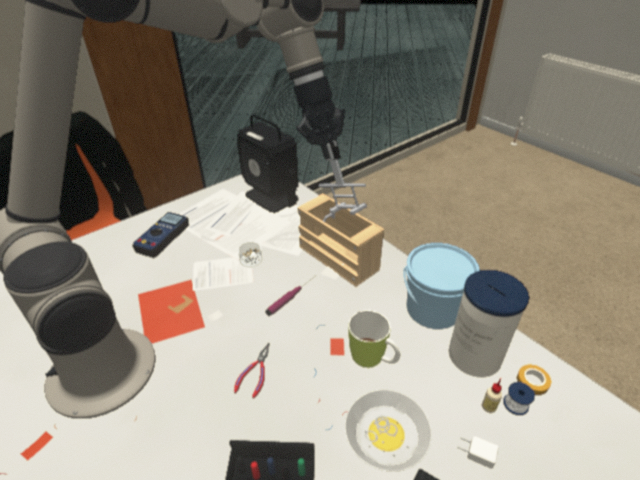

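The scene view shows the rack hanging tilted over the crate mouth at (340,200), with the driver lying clear at (285,297). The measurements say the tilt is rigid, so I descend in two halves and watch the force.

```bash
python3 -m handwheel '{"translation":[[0.036,0.008,0.078],[0.072,0,0.155],[0.036,0,0.078],[0,0,0]],"rotation":[[0,0,0],[0,0,0],[0,0,0],[0,0,0]],"grip":[1,1,1,1]}'
python3 meas.py d1
python3 - <<'E'
from h import *
plan(*rackpose(-5,189,25,1),1)
p=cv2.imread('pics/d1_top.png')[150:260,240:400];q=cv2.imread('pics/d1_scene.png')[160:290,270:400]
cv2.imwrite('pics/d1.png',np.hstack([cv2.resize(p,(420,300),interpolation=2),cv2.resize(q,(300,300),interpolation=2)]))
E
```

```text
time_s: 13.35
eef_pos: [0.5978, -0.027, 0.2449]
orientation: [0.666, 0.714, -0.149, 0.158]
ft_force: [-0.1, -0.2, -1.9]
opening: 0.0106
gripper_force: 97.9
tcp [ 0.5978 -0.027   0.2449] j [ 0.05  0.49  1.34 -0.45  1.33  0.09] [ 0.998  0.069 -0.002]
top 246 tool x [-0.0814 -0.0799  0.0743  0.0995] mid 0.009 y -0.0049 z 0.0623 slope z/x,y/x 0.0054 -0.0106
scene 197 tool x [-0.0818 -0.0807  0.0763  0.0793] mid -0.0013 y -0.0026 z 0.0631 slope z/x,y/x -0.0075 -0.0067
[0.015, -0.009, 0.004] 
 rot [0.0003, 0.0007, -0.0003] N 1
```

View pics/d1.png

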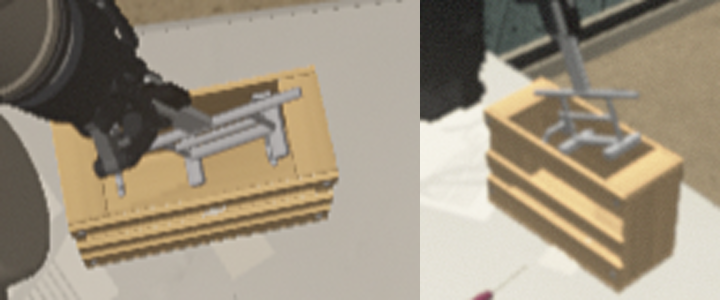

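The crops show the frame inside the mouth, clear of the hooks and lips, with its raised end over the right lip as planned. Descent continues.

```bash
python3 -m handwheel '{"translation":[[0.036,0,0.078],[0.036,0,0.078],[0.036,0,0.078],[0.036,0,0.078],[0,0,0]],"rotation":[[0,0,0],[0,0,0],[0,0,0],[0,0,0],[0,0,0]],"grip":[1,1,1,1,1]}'
python3 - <<'E'
from h import *
s=env.state();print(s['ft_force'],s['moment'])
b=rackpose(-5,148,25,1);c=rackpose(14,142,25,1);d=rackpose(13,112,0,1)
plan(*b,1);plan(*c,2,start=b);plan(*d,5,start=c)
E
```

```text
time_s: 14.08
eef_pos: [0.5977, -0.027, 0.2034]
orientation: [0.666, 0.714, -0.149, 0.158]
ft_force: [0.1, -0.5, -2.8]
opening: 0.0103
gripper_force: 97.9
[ 0.07161118 -0.49075951 -2.84545464] [0.46901203 0.02135416 0.00083422]
[0.008, -0.002, -0.012] 
 rot [-0.0011, 0.0005, 0.0004] N 1
[0.082, 0.0, -0.011] [0.082, 0.0, -0.011] 
 rot [0.0, 0.0, 0.0] N 2
[-0.025, 0.0, 0.054] [-0.03, 0.0, 0.052] [-0.034, 0.0, 0.049] [-0.038, 0.0, 0.046] [-0.042, 0.0, 0.043] 
 rot [0.0, 0.0436, -0.0] N 5
```

No contact. I slide the low end under the +y lip, then right the rack.

```bash
python3 -m handwheel '{"translation":[[0.06,0,-0.008],[0.06,0,-0.008],[0.05,0,-0.006],[0,0,0],[0,0,0]],"rotation":[[0,0,0],[0,0,0],[0,0,0],[0,0,0],[0,0,0]],"grip":[1,1,1,1,1]}'
python3 meas.py e1
python3 - <<'E'
from h import *
s=env.state();print(s['ft_force'].round(1),s['moment'].round(2));plan(*rackpose(14,142,25,1),1)
E
```

```text
time_s: 14.7
eef_pos: [0.5969, -0.0074, 0.1985]
orientation: [0.666, 0.714, -0.148, 0.159]
ft_force: [-0.5, 0.4, -2.0]
opening: 0.0103
gripper_force: 98.0
tcp [ 0.5969 -0.0074  0.1985] j [ 0.08  0.53  1.4  -0.46  1.25  0.17] [0.998 0.07  0.   ]
top 220 tool x [-0.0815 -0.0809  0.0406  0.0438] mid -0.0188 y -0.0044 z 0.0612 slope z/x,y/x -0.0004 -0.01
scene 199 tool x [-0.0831 -0.0815  0.0987  0.0994] mid 0.0081 y -0.0024 z 0.0628 slope z/x,y/x 0.0083 0.0204
[ 0.7 -0.2 -2.3] [0.44 0.04 0.02]
[0.009, -0.007, -0.001] 
 rot [0.0, 0.0007, -0.0002] N 1
```

```bash
python3 -m handwheel '{"translation":[[-0.022,0,0.054],[-0.028,0,0.052],[-0.034,0,0.049],[0,0,0]],"rotation":[[0,0.0436,0],[0,0.0436,0],[0,0.0436,0],[0,0,0]],"grip":[1,1,1,1]}'
python3 - <<'E'
from h import *
s=env.state();print(s['moment'].round(2));plan(*rackpose(13,112,0,1),2)
E
```

```text
time_s: 15.3
eef_pos: [0.5979, -0.0253, 0.1845]
orientation: [0.681, 0.727, -0.06, 0.065]
ft_force: [-1.3, 0.1, -1.4]
opening: 0.0106
gripper_force: 98.0
[0.17 0.02 0.02]
[-0.028, -0.002, 0.045] [-0.032, -0.002, 0.043] 
 rot [-0.0001, 0.0442, -0.0009] N 2
```

```bash
python3 -m handwheel '{"translation":[[-0.028,0,0.045],[-0.034,0,0.043],[0,0,0],[0,0,0]],"rotation":[[0,0.0442,0],[0,0.0442,0],[0,0,0],[0,0,0]],"grip":[1,1,1,1]}'
python3 meas.py f1
python3 - <<'E'
from h import *
s=env.state();print(s['ft_force'].round(1),s['moment'].round(2));plan(*rackpose(13,112,0,1),1);plan(*rackpose(0,110,0,1),2)
p=cv2.imread('pics/f1_top.png')[150:260,240:400];q=cv2.imread('pics/f1_scene.png')[160:290,270:400]
cv2.imwrite('pics/f1.png',np.hstack([cv2.resize(p,(420,300),interpolation=2),cv2.resize(q,(300,300),interpolation=2)]))
E
```

```text
time_s: 15.8
eef_pos: [0.5985, -0.0315, 0.1749]
orientation: [0.682, 0.731, -0.001, 0.0]
ft_force: [-0.4, -0.1, -2.2]
opening: 0.0106
gripper_force: 98.0
tcp [ 0.5985 -0.0315  0.1749] j [-0.18  0.52  1.39 -0.    1.22 -0.25] [ 0.998  0.07  -0.   ]
top 24 tool x [-0.0812 -0.0811 -0.0675 -0.0674] mid -0.0743 y -0.0041 z 0.0605 slope z/x,y/x -0.0536 -0.1362
scene 183 tool x [-0.0757 -0.0727  0.0824  0.0838] mid 0.004 y -0.0021 z 0.0615 slope z/x,y/x 0.0115 0.0014
[-0.4 -0.4 -2.4] [ 0.01 -0.02 -0.02]
[-0.024, -0.007, 0.0] 
 rot [-0.0, 0.0003, 0.0006] N 1
[-0.066, -0.003, 0.009] [-0.066, -0.003, 0.009] 
 rot [-0.0, 0.0002, 0.0003] N 2
```

View pics/f1.png

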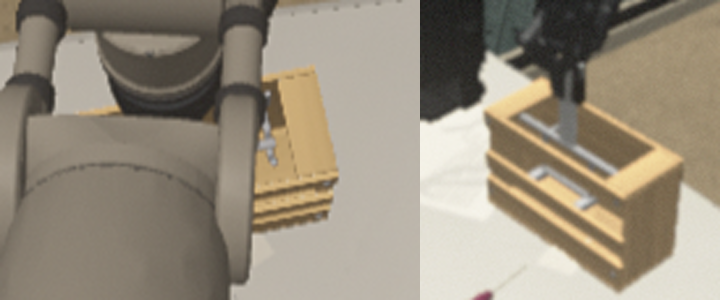

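The rack is upright and level inside the crate, with the rod below the lips. I centre it, then lower it.

```bash
python3 -m handwheel '{"translation":[[-0.05,0,0],[-0.045,0,0],[-0.037,0,0],[0,0,0.05],[0,0,0.05]],"rotation":[[0,0,0],[0,0,0],[0,0,0],[0,0,0],[0,0,0]],"grip":[1,1,1,1,1]}'
python3 -m handwheel '{"translation":[[0,0,0.04],[0,0,0],[0,0,0]],"rotation":[[0,0,0],[0,0,0],[0,0,0]],"grip":[1,1,1]}'
python3 - <<'E'
from h import *
for k in range(3): s=env.state();print(s['eef_pos'].round(4),s['ft_force'].round(1),s['moment'].round(2));env.camera('wrist')
plan(*rackpose(0,87,0,1),1)
E
```

```text
time_s: 16.52
eef_pos: [0.5995, -0.0479, 0.1622]
orientation: [0.682, 0.731, 0.0, -0.001]
ft_force: [-0.7, 0.3, -2.0]
opening: 0.0103
gripper_force: 98.0
time_s: 16.9
eef_pos: [0.5998, -0.0478, 0.1581]
orientation: [0.682, 0.731, 0.0, -0.0]
ft_force: [-0.0, -0.2, -1.6]
opening: 0.01
gripper_force: 98.0
[ 0.5998 -0.0478  0.1581] [-0.  -0.2 -1.6] [ 0.   -0.03 -0.02]
[ 0.5998 -0.0478  0.1582] [ 0.4  0.2 -2.6] [ 0.02 -0.02 -0.07]
[ 0.5998 -0.0478  0.1583] [ 0.4 -0.2 -2.6] [ 0.03 -0.06 -0.02]
[0.008, -0.007, 0.069] 
 rot [0.0003, -0.0004, -0.0001] N 1
```

```bash
python3 -m handwheel '{"translation":[[0,0,0.02],[0,0,0.015],[0,0,0.015],[0,0,0]],"rotation":[[0,0,0],[0,0,0],[0,0,0],[0,0,0]],"grip":[1,1,1,1]}'
python3 -m handwheel '{"translation":[[0,0,0.01],[0,0,0]],"rotation":[[0,0,0],[0,0,0]],"grip":[1,1]}'
python3 -c "
from h import *
s=env.state();print(s['moment'].round(2))"
```

```text
time_s: 17.55
eef_pos: [0.6001, -0.0479, 0.1521]
orientation: [0.682, 0.731, 0.001, 0.0]
ft_force: [1.6, 0.0, -2.2]
opening: 0.0101
gripper_force: 97.9
time_s: 17.8
eef_pos: [0.6003, -0.0479, 0.1512]
orientation: [0.682, 0.731, 0.001, 0.0]
ft_force: [2.9, 0.6, 0.4]
opening: 0.0104
gripper_force: 98.3
[-0.01 -0.73 -0.04]
```

The +x force says the rod rides the trough's front face. I shift it slightly toward +x and keep lowering.

```bash
python3 -m handwheel '{"translation":[[0,0.015,0],[0,0,0]],"rotation":[[0,0,0],[0,0,0]],"grip":[1,1]}'
python3 -c "
from h import *
s=env.state();print(s['moment'].round(2))"
python3 -m handwheel '{"translation":[[0,0,0.008],[0,0,0]],"rotation":[[0,0,0],[0,0,0]],"grip":[1,1]}'
python3 -c "
from h import *
s=env.state();print(s['moment'].round(2))"
```

```text
time_s: 18.05
eef_pos: [0.6012, -0.0477, 0.1505]
orientation: [0.682, 0.731, 0.0, -0.001]
ft_force: [1.0, -0.1, -0.9]
opening: 0.0103
gripper_force: 98.1
[-0.01 -0.18  0.05]
time_s: 18.3
eef_pos: [0.6014, -0.0477, 0.1499]
orientation: [0.682, 0.731, 0.0, -0.0]
ft_force: [0.5, 0.1, 0.2]
opening: 0.0103
gripper_force: 98.8
[-0.01 -0.16 -0.03]
```

```bash
python3 -m handwheel '{"translation":[[0,0.006,0.008],[0,0,0],[0,0,0]],"rotation":[[0,0,0],[0,0,0],[0,0,0]],"grip":[1,1,1]}'
python3 -c "
from h import *
s=env.state();print(s['moment'].round(2))"
python3 meas.py s1
```

```text
time_s: 18.68
eef_pos: [0.6018, -0.0476, 0.1497]
orientation: [0.682, 0.731, 0.0, -0.0]
ft_force: [-2.7, 0.3, 7.3]
opening: 0.0106
gripper_force: 99.4
[-0.01  0.55 -0.02]
tcp [ 0.6018 -0.0476  0.1497] j [-0.21  0.56  1.41  0.    1.17 -0.28] [ 0.998  0.07  -0.   ]
scene 48 tool x [-0.0271 -0.022   0.0995  0.0998] mid 0.0363 y 0.0019 z 0.0564 slope z/x,y/x 0.0463 0.0804
```

About 10 N is carried with balanced moments and the rod is at z≈0.087, so both ends are seated. I dwell, release and retreat.

```bash
python3 -m handwheel '{"translation":[[0,-0.002,0],[0,0,0],[0,0,0]],"rotation":[[0,0,0],[0,0,0],[0,0,0]],"grip":[1,1,1]}'
python3 -m handwheel '{"translation":[[0,0,0],[0,0,0],[0,0,0],[0,0,0],[0,0,0]],"rotation":[[0,0,0],[0,0,0],[0,0,0],[0,0,0],[0,0,0]],"grip":[0.7,0.6,0.4,0.1,0.1]}' 20
python3 -m handwheel '{"translation":[[0,0,-0.1],[0,0,-0.3],[0,0,-0.4],[0,0,-0.4],[0,0,0]],"rotation":[[0,0,0],[0,0,0],[0,0,0],[0,0,0],[0,0,0]],"grip":[0.1,0.1,0.1,0.1,0.1]}'
python3 - <<'E'
from h import *
p,d,i=cam('wrist');P=pts(d,i);cv2.imwrite('pics/w9.png',p[...,::-1]);Z=P[...,2]
a=np.radians(YAW);ex=np.array([np.cos(a),np.sin(a)]);ey=np.array([-ex[1],ex[0]])
q=P[...,:2]-CR;cx=q@ex*1e3;cy=q@ey*1e3;ok=(d>0)&(abs(cx)<25)
m=ok&(Z>.165)&(Z<.19)&(abs(cy)<40);print('grip',m.sum(),cx[m].mean(),cy[m].min(),cy[m].max(),np.median(Z[m]))
for lo,hi in((-80,-66),(-55,-20),(20,55),(66,80)):
    m=ok&(abs(cx)<9)&(cy>lo)&(cy<hi)&(Z>.08)&(Z<.1);print(lo,m.sum(),np.median(cx[m]) if m.any() else '',np.median(Z[m]) if m.any() else '')
E
```

```text
time_s: 19.15
eef_pos: [0.6018, -0.0476, 0.1497]
orientation: [0.682, 0.731, 0.0, -0.0]
ft_force: [-1.9, 0.3, 6.4]
opening: 0.0101
gripper_force: 99.3
time_s: 19.77
eef_pos: [0.6019, -0.0477, 0.1488]
orientation: [0.682, 0.731, 0.0, -0.0]
ft_force: [-0.1, -0.2, 0.2]
opening: 0.0385
gripper_force: 0.0
time_s: 20.4
eef_pos: [0.6036, -0.0481, 0.2986]
orientation: [0.682, 0.731, 0.003, 0.004]
ft_force: [-0.0, -0.5, -0.3]
opening: 0.0381
gripper_force: 0.0
grip 1014 5.289103092405955 -21.818227254727436 24.485482289154312 0.17727372176297185
-80 76 5.8691739861621155 0.08891088433761501
-55 22 5.9188419052773575 0.08904400813389333
20 303 6.124067051917966 0.0889962815703872
66 124 4.474082508750872 0.08925163916423653
```

View pics/w9.png

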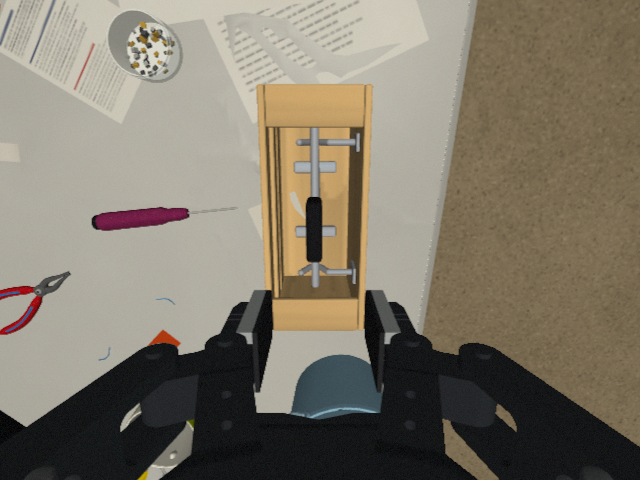

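The wrist view shows the rod lying across both hooks at about (318,142) and (315,272). It is level (0.089 at both ends), centred within 2 mm and upright, and the driver lies flat at (140,217). I hand the job in.

```bash
python3 -m handwheel '{"translation":[[0,0,0],[0,0,0],[0,0,0],[0,0,0]],"rotation":[[0,0,0],[0,0,0],[0,0,0],[0,0,0]],"grip":[0.1,0.1,0.1,0.1]}'; python3 -c "
from rig import env
print(env.close_job())"
```

```text
time_s: 20.95
eef_pos: [0.6019, -0.0478, 0.2925]
orientation: [0.682, 0.731, 0.0, -0.001]
ft_force: [-0.1, -0.0, -0.5]
opening: 0.0384
gripper_force: 0.0
the job is handed in; nothing more can be done
None
```

I handed the job in at about 21 s: by my measurements the screwdriver lies flat on the table clear of the crate and the rack hangs level on both hooks, within 2 mm of mid-crate, with the mug and jar left alone; the hand-in gave no verdict.

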